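# Sweep the squeezed lemon halves into the prep board's scrap tray

### The arm

A 6-joint arm with a two-finger parallel gripper is mounted at the origin on a cart in front of the work surface, level with it; the furniture and walls round the work are solid. World frame = base frame: x ahead of the robot, y to its left, z up, the work surface at z = 0. Lengths are in m, angles in rad, forces in N, time in s.
With the tool pointing down it reaches from about 0.425 to 0.95 m from the base axis. Payload 3.5 kg.
Tool frame: the origin (TCP) lies between the finger pads, 19 mm behind the fingertips; this is the grasp point; z points along the fingers, y is the line along which they close (so a half turn about z gives the same grasp; the last joint's range is limited). The gripper opens to 85 mm and grips with 20 to 120 N. Pads are 22 mm wide; open, the fingers measure 114 mm over their backs; the gripper's body (76 mm by 85 mm) begins 54 mm behind the grasp point. The pads swing forward as they close: fully open they stand 13 mm farther back than shut.
Start: joints at [1.148, 0.286, 1.577, -0, 1.279, -0.15], TCP at [0.182, 0.65, 0.25] pointing down, gripper open.
Joint ranges: [-2.77, 2.77], [-0.9, 2.22], [0.21, 2.48], [-1.53, 4.67], [0.24, 2.81], [-2.84, 2.84]. Speed limits (rad/s): [2.79, 2.79, 3.14, 3.14, 3.14, 3.14].

### API

Orientations are given as a unit quaternion [x, y, z, w].
In Python, from plant import ctrl gives the robot as it stands. The module is installed in compiled form; this text tells all that it offers.
- The arm moves only by the tool send_rows, never from a script. Its argument "rows" is text: rows parted by semicolons, each of 7 numbers parted by spaces: the turn, a rotation vector about the tool's x, y, z in shares of 360 degrees (1.0 is 360 degrees), then the shift along the tool's x, y, z in shares of 0.5 m (1.0 is 0.5 m), then the opening, from -1 (shut) to 1 (fully open). A call has 1 to 8 rows; each row is the pose to reach, as a shift and turn from the pose commanded when the call began, along the tool's axes at that moment; what a row does not reach only later rows make up. A row lasts 1/8 s, in which the tool goes at most 62.5 mm and 10.7 degrees, less where a joint would pass 70% of its speed; a pose out of reach is approached as far as the arm can. Shift and turn numbers lie between -1 and 1, and a call with a number outside is refused. A call with a gripper value outside its range is refused whole. The fingers move at their own pace and stop on an object; "grip_force" is the grip in N (left out, the last holds). Time passes only in rows, so rows that repeat a pose let the fingers close. It gives the time, the measured TCP pose, the force, the opening and the grip force at its end, in the units of the state.
- ctrl.get_state(): the state, without advancing time (a new reading comes with each control period).
- ctrl.read_camera(name): name is "scene" or "top" or "wrist"; returns a dict with "color" (480x640x3 uint8, red, green, blue), "fx", "fy", "cx", "cy" (pixels), "extrinsics" (4x4, takes a point from world to camera coordinates). Camera axes: x right, y down, z forward; pixel columns grow to the right and rows downward; lengths in m; the calibration is good to about 2 mm. A picture is of the moment at which its call begins. There is no depth.
- ctrl.sign_off(): hands the job in; it is judged then, once.
Trained networks look in a picture, given as the dict that the camera call returned (one of the last four; its "shot" number tells which), for a name from the list of things; names that differ only in an ending like _2 or _b are one class to them, and where a whole thing is asked for, a point or a joint stands for the part that bears it (a point fixed in the world has none). Each returns a list of dicts, best first, with "p" (0 to 1); they miss things now and then, are a little off and sometimes report something else, mostly with a low value. They report only what shows in the picture. A call takes as long as a camera call. They do not tell look-alikes from the thing itself.
- ctrl.look_for(picture, target): "position" ([x, y, z] in m, in the coordinates of the camera as it stood for that picture, good to about 4 mm: the middle of the surface that is visible of it).
The state is a dict: "time": time; "qpos": joint angles; "dq": joint speeds; "joint_efforts": joint torques, N m; "eef_pos": TCP position; "tcp_rot": TCP orientation; "contact_force": force on the tool from outside, world axes, zero at the start; "wrist_torque": the same for the moment, N m; "opening": opening from 0.0 (shut) to 1.0 (fully open); "finger_force": force on a finger pad.
Only numpy, scipy, OpenCV 4.12 (cv2) and the standard library are available. Lean on these libraries where they do the work, as an engineer would, in place of code of your own. Each camera call takes 0.05 s, during which the arm holds its last target. There are 200 camera calls.

### The job

Pull out the scrap tray under the raised chopping board by its wooden pull, sweep both squeezed lemon halves along the board and over its edge so that they drop into the tray, and push the tray home until its catch clicks and it stays fully shut. The lemon halves drip, so slide them and do not lift them off the board; leave the garlic bulb standing on the board where it is.

Things in the scene. Friction and masses are not known exactly. Their poses are not given: they have to be found in the camera images.
- station: Fixed prep station, turned a little: wooden board 200 (x) x 300 (y) x 22 mm on two side rails. Origin on the worktop under the board's centre, z up. Board top at z = 80 mm, underside 58 mm. A scrap tray slides out along +y from under the board's +y edge (y = +150 mm). Rails (x = +-78 to +-92 mm) and an end panel close the other sides. Wall cabinets hang beyond it: world x > 0.59, z > 0.45 m.
- tray (a joint): Tray travel in m: 0 shut (as at the start), 0.125 at its end stop. A sprung ball catch holds it shut: the first 6 mm take about 6 to 10 N, after that about 1.5 N of friction; it stays where it is left. Shutting it, the last 15 mm again need about 6 to 10 N, then it snaps to 0 against the stop; left short of that it is pushed back out to about 14 mm.
- tray_pull (a point): Outer end of the tray's wooden pull; axes as station, moves with the tray. Pull: block 14 mm wide (x), 32 tall (z 15 to 47 mm over the worktop), standing 27 mm out along +y from the 154 mm wide front panel. Tray shut: at station (0, 145, 31) mm, wholly below the board, so a tool pointing straight down cannot reach it; one leaning about 40 deg, in from the +y side, can.
- tray_floor (a point): Point on the tray's inner floor, under the board's centre when shut; axes as station, moves with the tray. Inside of the open-topped steel tray: x -70 to +70 mm, y -117 to +109 mm of this point, 44 mm deep (floor 9 mm, rim 53 mm over the worktop). Pulled out 0.12 m, 79 mm of the inside lies open beyond the board's edge.
- lemon_half_a: Squeezed lemon half, a yellow dome, cut face down on the board, 46 mm across, 34 mm tall, about 45 g; sides upright to about 11 mm. Origin: centre of the cut face; z out of the dome. It slides, it does not roll. It may stand nearer the board's side than the tray below is wide, and must then be steered inward.
- lemon_half_b: The other squeezed half, the same in shape and size.
- garlic_bulb: Garlic bulb, 50 mm across, 51 mm tall, standing on the board near its closed (-y) end. Origin: centre of its underside. To be left there.
Mind the look-alikes: they are no part of the job. What is shaped like the lemon_half_a but black or red is not meant.

How it is judged:
On the way, in this order (a step that is already met when the one before it is completed fails the run):
1. the tray is pulled out at least 80 mm (value of joint tray above 0.08 m), for 0.2 s.
2. both lemon halves lie in the pulled-out tray (x of lemon_half_a in the frame of tray_floor between -0.071 and 0.071 m and y of lemon_half_a in the frame of tray_floor between -0.119 and 0.109 m and z of lemon_half_a in the frame of tray_floor between -0.005 and 0.048 m and x of lemon_half_b in the frame of tray_floor between -0.071 and 0.071 m and y of lemon_half_b in the frame of tray_floor between -0.119 and 0.109 m and z of lemon_half_b in the frame of tray_floor between -0.005 and 0.048 m and value of joint tray above 0.05 m), for 0.2 s.
At the end, for the whole second after the job is handed in: The tray is fully shut (within 3 mm of its stop, held by the catch), both lemon halves lie inside it, at rest but for a last gentle rocking (under 60 mm/s), and the garlic bulb still stands on the board within 30 mm of where it was (value of joint tray below 0.003 m and x of lemon_half_a in the frame of tray_floor between -0.071 and 0.071 m and y of lemon_half_a in the frame of tray_floor between -0.119 and 0.109 m and z of lemon_half_a in the frame of tray_floor between -0.005 and 0.048 m and x of lemon_half_b in the frame of tray_floor between -0.071 and 0.071 m and y of lemon_half_b in the frame of tray_floor between -0.119 and 0.109 m and z of lemon_half_b in the frame of tray_floor between -0.005 and 0.048 m and linear speed of each of lemon_half_a, lemon_half_b below 0.06 m/s and z of garlic_bulb in the frame of station above 0.07 m and distance of garlic_bulb from where it was at the start of the episode below 0.03 m and angle between garlic_bulb's own z axis and vertical below 0.5 rad); the robot touches nothing.
It fails at once if a lemon half is lifted off the board (more than about 35 mm above its top) (z of any of lemon_half_a, lemon_half_b in the frame of station above 0.115 m).
It fails at once if a lemon half falls beside the tray, on the worktop ((z of lemon_half_a in the frame of station below 0.07 m and (not (x of lemon_half_a in the frame of tray_floor above -0.085 m) or not (x of lemon_half_a in the frame of tray_floor below 0.085 m) or not (y of lemon_half_a in the frame of tray_floor above -0.13 m) or not (y of lemon_half_a in the frame of tray_floor below 0.13 m))) or (z of lemon_half_b in the frame of station below 0.07 m and (not (x of lemon_half_b in the frame of tray_floor above -0.085 m) or not (x of lemon_half_b in the frame of tray_floor below 0.085 m) or not (y of lemon_half_b in the frame of tray_floor above -0.13 m) or not (y of lemon_half_b in the frame of tray_floor below 0.13 m)))).
It fails at once if the garlic bulb is pushed more than 30 mm or knocked over (distance of garlic_bulb from where it was at the start of the episode above 0.03 m or angle between garlic_bulb's own z axis and vertical above 0.6 rad).
It also fails if it takes over 72 s, if anything falls off the work surface, if the arm or the gripper's body presses on something with over 40 N, if the wrist force passes 120 N, or if a joint passes its speed limit or range.

## Working session

There is one attempt and no reset: what is moved stays moved. The work goes in short steps, Python scripts to look and compute and a tool call to move; the robot and the scene stay as the last step left them, time stands still between calls to the robot, and variables do not carry over. Pictures are saved under pics/ and viewed, at most 13 in all, crops included, and the job is handed in when it is done.

Besides the shell and the picture viewer there is one more tool, called after "Call:" as name(argument=value, ...) on one line, values as JSON. send_rows: Moves the arm, as the interface text tells. Its arguments: {"type":"object","properties":{"rows":{"type":"string"},"grip_force":{"type":"number"}},"required":["rows"]}

```bash
mkdir -p pics
cat > h.py <<'E'
import numpy as np, cv2
from plant import ctrl
from scipy.spatial.transform import Rotation as R
def cam(n,save=None):
    p=ctrl.read_camera(n)
    if save: cv2.imwrite('pics/'+save,p['color'][:,:,::-1])
    return p
def toworld(p,c):
    return (np.linalg.inv(p['extrinsics'])@np.r_[c,1])[:3]
def proj(p,w):
    c=p['extrinsics']@np.r_[w,1]; return [p['fx']*c[0]/c[2]+p['cx'],p['fy']*c[1]/c[2]+p['cy']]
def ray(p,u,v,z):
    E=np.linalg.inv(p['extrinsics']); d=E[:3,:3]@np.r_[(u-p['cx'])/p['fx'],(v-p['cy'])/p['fy'],1]
    o=E[:3,3]; return o+d*(z-o[2])/d[2]
E
python3 - <<'E'
from h import *
s=ctrl.get_state(); print(s)
ims=[]
for n in ['scene','top']:
    p=cam(n,n+'0.png'); 
    print(n,np.linalg.inv(p['extrinsics'])[:3,3].round(3))
    for t in ['station','tray','tray_pull','lemon_half_a','garlic_bulb']:
        for r in ctrl.look_for(p,t)[:6]:
            w=toworld(p,r['position']); print(n,t,round(r['p'],2),w.round(3),np.round(proj(p,w)))
E
```

```text
{'time': 0.0, 'qpos': array([ 1.14798696e+00,  2.87179092e-01,  1.57821111e+00,  1.28644193e-05,
        1.27859746e+00, -1.49976696e-01]), 'dq': array([-0.00162635, -0.0008971 ,  0.00111663, -0.0001699 , -0.00109196,
        0.00020549]), 'joint_efforts': array([-8.39709319e-04, -4.05982125e+01, -2.92628413e+01, -1.60661684e-04,
        5.77808896e-03, -3.81326501e-06]), 'eef_pos': array([0.18157942, 0.649468  , 0.24861971]), 'tcp_rot': array([ 1.35995372e-01,  9.90708749e-01, -1.14698779e-03, -3.44193874e-04]), 'contact_force': array([0.26558329, 0.94788934, 0.18239533]), 'wrist_torque': array([ 0.0136991 , -0.02153996,  0.03793938]), 'finger_force': 0.0, 'opening': 0.9973622956463315}
scene [-0.268 -0.81   0.751]
scene station 0.68 [ 0.432 -0.239  0.077] [311. 246.]
scene tray 0.39 [ 0.421 -0.324  0.112] [342. 252.]
scene tray_pull 0.31 [ 0.51  -0.225  0.099] [330. 218.]
scene lemon_half_a 0.92 [ 0.424 -0.162  0.096] [279. 226.]
scene lemon_half_a 0.76 [ 0.388 -0.533  0.017] [426. 351.]
scene lemon_half_a 0.62 [ 0.413 -0.421  0.015] [380. 316.]
scene lemon_half_a 0.57 [ 0.513 -0.437  0.02 ] [415. 290.]
scene lemon_half_a 0.53 [ 0.509 -0.223  0.098] [329. 218.]
scene garlic_bulb 0.81 [ 0.424 -0.324  0.114] [344. 250.]
top [ 0.221 -0.242  1.268]
top station 0.84 [ 0.474 -0.201  0.08 ] [307. 224.]
top lemon_half_a 0.9 [ 0.433 -0.154  0.106] [282. 241.]
top lemon_half_a 0.88 [ 0.52  -0.214  0.102] [313. 200.]
top lemon_half_a 0.83 [ 0.398 -0.526  0.025] [460. 268.]
top lemon_half_a 0.79 [ 0.519 -0.424  0.025] [411. 211.]
top lemon_half_a 0.58 [ 0.416 -0.411  0.023] [405. 258.]
top garlic_bulb 0.84 [ 0.434 -0.311  0.11 ] [361. 242.]
```

View pics/scene0.png

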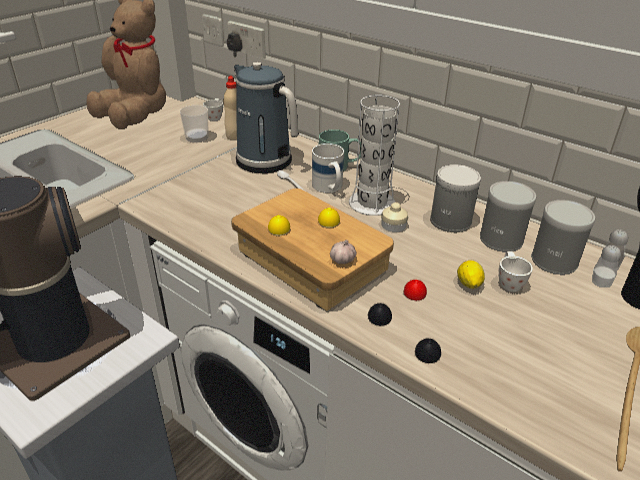

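View pics/top0.png

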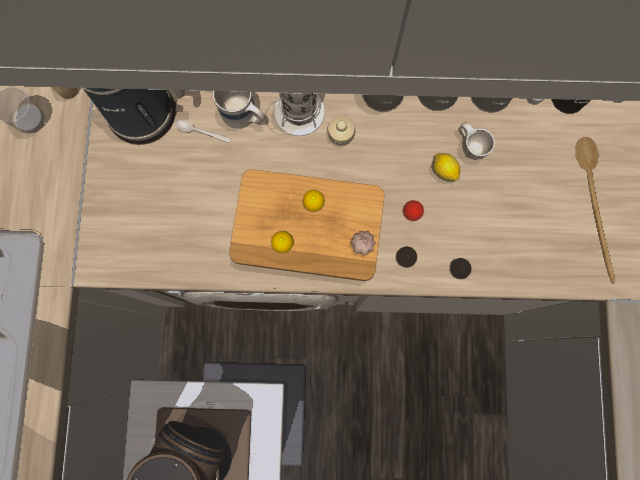

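Run:
```python
from h import *
t=cv2.imread('pics/top0.png')[155:290,220:400]; s=cv2.imread('pics/scene0.png')[185:310,222:402]
cv2.imwrite('pics/crop0.png',np.vstack([cv2.resize(t,None,fx=2.3,fy=2.3,interpolation=cv2.INTER_CUBIC),cv2.resize(s,None,fx=2.3,fy=2.3,interpolation=cv2.INTER_CUBIC)]))
```

```text
(no output)
```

View pics/crop0.png

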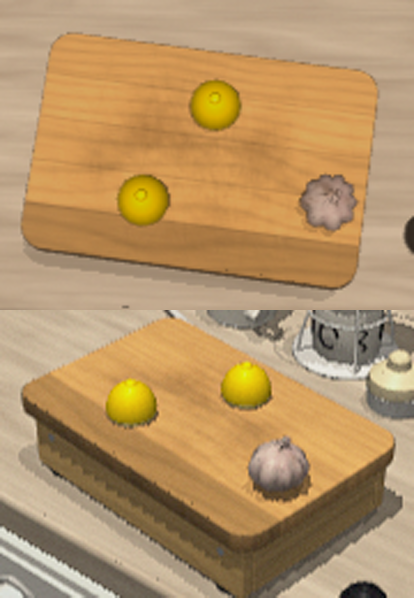

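Run:
```python
from h import *
import time
from scipy.optimize import least_squares
P={n:cam(n) for n in ['top','scene']}
roi={'top':(155,290,220,400),'scene':(185,310,222,402)}
M={}
for n,p in P.items():
    hsv=cv2.cvtColor(p['color'],cv2.COLOR_RGB2HSV); m=np.zeros((480,640),np.uint8); a,b,c,d=roi[n]; m[a:b,c:d]=255
    y=cv2.inRange(hsv,(22,190,90),(35,255,255))&m
    k,l,st,ce=cv2.connectedComponentsWithStats(y)
    M[n]=[(ce[i].round(1),st[i,:5]) for i in range(1,k) if st[i,4]>60]; print(n,M[n])
    if n=='top':
        w=(cv2.inRange(hsv,(8,85,60),(40,255,255))&m); w=cv2.morphologyEx(w,cv2.MORPH_CLOSE,np.ones((9,9)))
        w=cv2.morphologyEx(w,cv2.MORPH_OPEN,np.ones((5,5)))
        c=max(cv2.findContours(w,0,1)[0],key=cv2.contourArea)[:,0]
        pts=np.array([ray(p,u,v,.08)[:2] for u,v in c],np.float32)
        r=cv2.minAreaRect(pts*1000); print(r)
        ctr=np.array(r[0])/1000; box=cv2.boxPoints(r)
        print(box)
# edge points from scene: reproject the rectangle as check
def tri(uvs):
    A=[];B=[]
    for p,(u,v) in uvs:
        o=np.linalg.inv(p['extrinsics'])[:3,3]; d=ray(p,u,v,0)-o; d/=np.linalg.norm(d); Q=np.eye(3)-np.outer(d,d); A.append(Q);B.append(Q@o)
    return np.linalg.lstsq(np.vstack(A),np.hstack(B),rcond=None)[0]
for i in range(2):
  for j in range(2):
    print(i,j,tri([(P['top'],M['top'][i][0]),(P['scene'],M['scene'][j][0])]).round(4))
e=(box[1]-box[0],box[2]-box[1]); 
im=P['scene']['color'][:,:,::-1].copy()
cv2.polylines(im,[np.array([proj(P['scene'],np.r_[b/1000,.08]) for b in box]).round().astype(int)],True,(0,0,255))
cv2.imwrite('pics/chk.png',cv2.resize(im[185:310,222:402],None,fx=3,fy=3,interpolation=cv2.INTER_NEAREST))
for t in ['garlic_bulb']:
    for n in P: print(n,toworld(P[n],ctrl.look_for(P[n],t)[0]['position']).round(3))
```

```text
top [(array([313.1, 200.2]), array([303, 190,  21,  21, 356], dtype=int32)), (array([281.7, 241.6]), array([271, 231,  22,  22, 370], dtype=int32))]
((474.04510498046875, -201.80108642578125), (300.5113830566406, 202.48927307128906), 83.66698455810547)
[[ 356.84406 -339.97186]
 [ 558.0976  -362.30786]
 [ 591.24615  -63.63031]
 [ 389.9926   -41.29431]]
scene [(array([328.5, 217.2]), array([318, 208,  22,  19, 315], dtype=int32)), (array([278.6, 224.7]), array([268, 215,  22,  19, 328], dtype=int32))]
0 0 [ 0.5214 -0.2129  0.0904]
0 1 [ 0.4779 -0.1803  0.0955]
1 0 [ 0.4631 -0.1928  0.1092]
1 1 [ 0.4335 -0.1518  0.0907]
top [ 0.431 -0.313  0.113]
scene [ 0.422 -0.326  0.112]
```

View pics/chk.png

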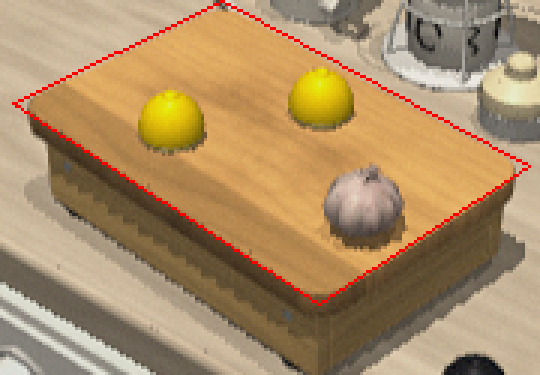

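```bash
cat >> h.py <<'E'
C=np.array([.474,-.202,0]); YAW=-6.33
RS=R.from_euler('z',YAW,degrees=True)
def S2W(p): return C+RS.apply(np.array(p)/1000)
def W2S(p): return RS.inv().apply(np.asarray(p)-C)*1000
def tool(lean,yaw=0):
    "tool y along station x (turned by yaw), z leaning in from +y"
    l=np.radians(lean); s,c=np.sin(l),np.cos(l)
    M=np.array([[0,1,0],[c,0,-s],[-s,0,-c]],float) # columns x,y,z
    return RS*R.from_euler('z',yaw,degrees=True)*R.from_matrix(M)
def st(): 
    s=ctrl.get_state(); q=R.from_quat(s['tcp_rot'])
    print('t',round(s['time'],2),'station',W2S(s['eef_pos']).round(1),'z',RS.inv().apply(q.as_matrix()[:,2]).round(3),'y',RS.inv().apply(q.as_matrix()[:,1]).round(3),'q',s['qpos'].round(2),'F',RS.inv().apply(s['contact_force']).round(1),'open',round(s['opening'],2))
    return s,q
def go(ps,ori):
    s,q=st()
    rv=(q.inv()*ori).as_rotvec(degrees=True)
    for p in ps:
        d=q.inv().apply(S2W(p)-s['eef_pos'])*1000
        print(p,'rot',rv.round(1),'shift',d.round(1),'rows>=',round(max(np.linalg.norm(rv)/10.7,np.linalg.norm(d)/62.5),1))
E
python3 - <<'E'
from h import *
go([(0,260,170),(0,230,120)],tool(45)); go([(0,260,170)],tool(0))
E
```

```text
t 0.8 station [-384.3  814.6  250.1] z [ 0.  0. -1.] y [0.162 0.987 0.   ] q [ 1.15  0.29  1.58 -0.    1.28 -0.15] F [ 0.7 -1.  -0.7] open 1.0
(0, 260, 170) rot [ 31.6 -37.2  76.2] shift [-468.9 -485.3   80. ] rows>= 10.9
(0, 230, 120) rot [ 31.6 -37.2  76.2] shift [-473.8 -514.9  130. ] rows>= 11.4
t 0.8 station [-384.3  814.6  250.1] z [ 0.  0. -1.] y [0.162 0.987 0.   ] q [ 1.15  0.29  1.58 -0.    1.28 -0.15] F [ 0.7 -1.  -0.7] open 1.0
(0, 260, 170) rot [ 0.  -0.  80.7] shift [-468.9 -485.3   80. ] rows>= 10.9
```

Careful with the scale: shifts go in shares of 0.5 m and turns go in shares of 360 degrees. That gives: -240 mm / 500 = -0.48, -230 mm / 500 = -0.46, 38 degrees / 360 = 0.1056.

Call:
send_rows(rows="0.0444 -0.05 0.1056 -0.46 -0.48 0 1;0.0444 -0.05 0.1056 -0.46 -0.48 0 1;0.0444 -0.05 0.1056 -0.46 -0.48 0 1;0.0444 -0.05 0.1056 -0.46 -0.48 0 1;0.0444 -0.05 0.1056 -0.46 -0.48 0 0.2;0.0444 -0.05 0.1056 -0.46 -0.48 0 0.2;0.0444 -0.05 0.1056 -0.46 -0.48 0 0.2;0.0444 -0.05 0.1056 -0.46 -0.48 0 0.2")

```text
time: 1.8
eef_pos: [0.3383, 0.3579, 0.2503]
tcp_rot: [0.445, 0.872, -0.155, 0.133]
contact_force: [-0.7, -0.1, -0.3]
opening: 0.598
finger_force: 0.0
```

Run:
```python
from h import *
go([(0,250,150)],tool(45))
```

```text
t 1.8 station [-196.6  541.5  250.3] z [ 0.136 -0.376 -0.917] y [ 0.752  0.642 -0.152] q [ 0.77  0.02  1.91 -0.35  1.44  0.23] F [-0.7 -0.2 -0.3] open 0.6
(0, 250, 150) rot [ 15.4 -18.9  38.5] shift [-284.6  -24.1  228.3] rows>= 5.8
```

Scaled: -285 mm / 500 = -0.57, 228 mm / 500 = 0.456, 38.5 degrees / 360 = 0.1069.

Call:
send_rows(rows="0.0428 -0.0525 0.1069 -0.57 -0.048 0.456 0.2;0.0428 -0.0525 0.1069 -0.57 -0.048 0.456 0.2;0.0428 -0.0525 0.1069 -0.57 -0.048 0.456 0.2;0.0428 -0.0525 0.1069 -0.57 -0.048 0.456 0.2;0.0428 -0.0525 0.1069 -0.57 -0.048 0.456 0.2;0.0428 -0.0525 0.1069 -0.57 -0.048 0.456 0.2;0.0428 -0.0525 0.1069 -0.57 -0.048 0.456 0.2;0.0428 -0.0525 0.1069 -0.57 -0.048 0.456 0.2")

```text
time: 2.8
eef_pos: [0.5021, 0.0463, 0.1504]
tcp_rot: [0.688, 0.616, -0.285, 0.255]
contact_force: [-0.4, 0.3, 0.1]
opening: 0.599
finger_force: 0.0
```

Run:
```python
from h import *
go([(0,205,94),(0,145,34)],tool(45))
p=cam('wrist','w0.png')
for q in [(0,145,31),(-7,145,47),(7,145,47),(-7,145,15),(7,145,15)]: print(q,np.round(proj(p,S2W(q))))
for n in ['wrist','scene']:
  p=cam(n)
  for r in ctrl.look_for(p,'tray_pull')[:3]: print(n,r['p'],W2S(toworld(p,r['position'])).round(1))
```

```text
t 2.8 station [  0.5 249.9 150.4] z [-0.    -0.707 -0.707] y [ 1. -0. -0.] q [ 0.2   0.24  1.97 -0.77  1.32  0.66] F [-0.4  0.2  0.1] open 0.6
(0, 205, 94) rot [-0.  0.  0.] shift [ 8.2 -0.5 71.6] rows>= 1.2
(0, 145, 34) rot [-0.  0.  0.] shift [  8.2  -0.5 156.5] rows>= 2.5
(0, 145, 31) [311. 206.]
(-7, 145, 47) [301. 225.]
(7, 145, 47) [321. 225.]
(-7, 145, 15) [302. 187.]
(7, 145, 15) [321. 187.]
wrist 0.89 [  1.  115.8  29.5]
```

View pics/w0.png

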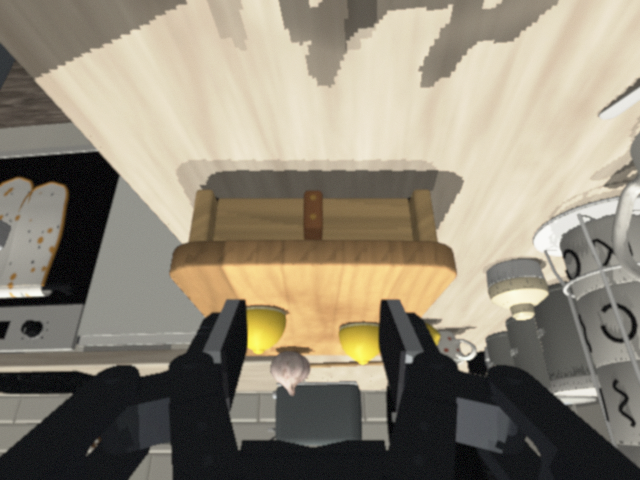

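Scaled: 156 mm / 500 = 0.312, 143 mm / 500 = 0.286.

Call:
send_rows(rows="0 0 0 0.016 0.001 0.072 0.2;0 0 0 0.016 0.001 0.144 0.2;0 0 0 0.016 0.001 0.2 0.2;0 0 0 0.016 0.001 0.25 0.2;0 0 0 0.016 0.001 0.286 0.2;0 0 0 0.016 0.001 0.312 0.2;0 0 0 0.016 0.001 0.312 0.2", grip_force=40)

```text
time: 3.92
eef_pos: [0.4904, -0.0592, 0.0342]
tcp_rot: [0.689, 0.616, -0.286, 0.255]
contact_force: [-0.5, 0.7, -0.3]
opening: 0.602
finger_force: 0.0
```

Call:
send_rows(rows="0 0 0 0 0 0 -1;0 0 0 0 0 0 -1;0 0 0 0 0 0 -1;0 0 0 0 0 0 -1;0 0 0 0 0 0 -1")

```text
time: 4.55
eef_pos: [0.4905, -0.0584, 0.0352]
tcp_rot: [0.689, 0.615, -0.286, 0.255]
contact_force: [-3.2, 4.3, 3.8]
opening: 0.148
finger_force: 39.7
```

Run:
```python
from h import *
go([(1,145,34),(1,264,34)],tool(45))
```

```text
t 4.55 station [  0.6 144.5  35.2] z [-0.001 -0.708 -0.706] y [ 1.    -0.002 -0.   ] q [ 0.01  0.37  2.08 -0.94  1.06  0.76] F [-3.6  3.9  3.8] open 0.15
(1, 145, 34) rot [-0.1  0.1 -0.1] shift [1.2 0.4 0.5] rows>= 0.0
(1, 264, 34) rot [-0.1  0.1 -0.1] shift [ 85.2   0.2 -83.7] rows>= 1.9
```

Scaled: -83 mm / 500 = -0.166, -76 mm / 500 = -0.152.

Call:
send_rows(rows="0 0 0 0.008 0 -0.008 -1;0 0 0 0.02 0 -0.02 -1;0 0 0 0.044 0 -0.044 -1;0 0 0 0.072 0 -0.072 -1;0 0 0 0.1 0 -0.1 -1;0 0 0 0.128 0 -0.128 -1;0 0 0 0.152 0 -0.152 -1;0 0 0 0.166 0 -0.166 -1")

```text
time: 5.55
eef_pos: [0.5035, 0.0594, 0.0352]
tcp_rot: [0.688, 0.616, -0.286, 0.256]
contact_force: [-4.3, -1.1, 7.1]
opening: 0.148
finger_force: 41.2
```

Call:
send_rows(rows="0 0 0 0 0 0 -1;0 0 0 0 0 0 0;0 0 0 0 0 0 0;0 0 0 0 0 0 0;0 0 0 0 0 -0.1 0;0 0 0 0 0 -0.2 0;0 0 0 0 0 -0.28 0;0 0 0 0 0 -0.28 0")

```text
time: 6.55
eef_pos: [0.5169, 0.1582, 0.1361]
tcp_rot: [0.689, 0.616, -0.282, 0.257]
contact_force: [0.3, 0.6, -0.6]
opening: 0.502
finger_force: 0.0
```

Run:
```python
from h import *
go([(48,-70,200)],tool(0))
p=cam('wrist','w1.png')
for n in ['scene','top']:
    p=cam(n,n+'1.png')
    for t in ['tray_pull','lemon_half_a','garlic_bulb']:
        for r in ctrl.look_for(p,t)[:5]: print(n,t,round(r['p'],2),W2S(toworld(p,r['position'])).round(1))
```

```text
t 6.55 station [  2.9 362.7 136.1] z [ 0.005 -0.705 -0.709] y [1.    0.002 0.006] q [ 0.38  0.38  1.82 -0.69  1.42  0.77] F [ 0.2  0.6 -0.6] open 0.5
(48, -70, 200) rot [ 0.4 44.9 -0. ] shift [-351.7   44.7  260.1] rows>= 7.0
scene tray_pull 0.9 [-17.7 224.3  36.6]
scene lemon_half_a 0.93 [  64.4 -229.3   21.1]
scene lemon_half_a 0.85 [ -46.2 -341.    17.9]
scene lemon_half_a 0.66 [ 39.3 -21.2  97.1]
scene lemon_half_a 0.66 [-51.7  34.6  97.7]
scene lemon_half_a 0.55 [ -40.5 -223.3   16.6]
scene garlic_bulb 0.72 [ -39.4 -126.   113.9]
top tray_pull 0.93 [  2.9 204.4   7.8]
top lemon_half_a 0.89 [-44.5  42.7 109.2]
top lemon_half_a 0.86 [ 45.4 -10.  106.8]
top lemon_half_a 0.86 [ -35.6 -214.3   23.7]
top lemon_half_a 0.71 [  69.3 -217.    28.4]
top lemon_half_a 0.6 [ -42.  -330.3   23.8]
```

View pics/w1.png

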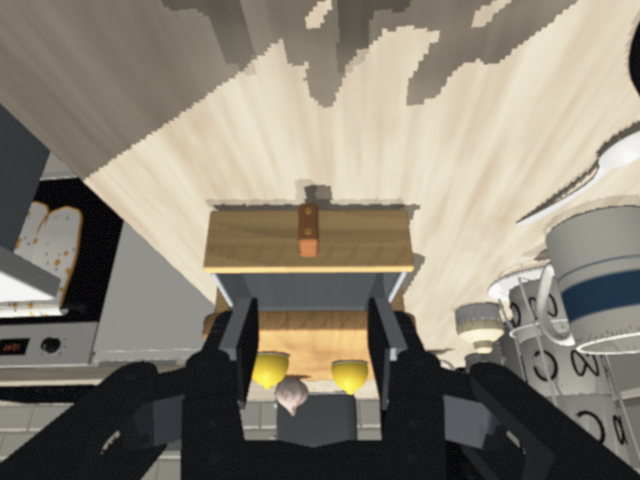

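Scaled: -352 mm / 500 = -0.704, -330 mm / 500 = -0.66, 45 degrees / 360 = 0.125.

Call:
send_rows(rows="0 0 0 -0.09 0 -0.04 -0.25;0 0.0306 0 -0.2 0.02 0.04 -0.25;0 0.0611 0 -0.32 0.04 0.14 -0.25;0 0.0917 0 -0.44 0.06 0.26 -0.25;0 0.125 0 -0.56 0.08 0.38 -0.25;0 0.125 0 -0.66 0.09 0.48 -0.25;0 0.125 0 -0.704 0.09 0.52 -0.25;0 0.125 0 -0.704 0.09 0.52 -0.25")

```text
time: 8.0
eef_pos: [0.5104, -0.282, 0.1988]
tcp_rot: [0.746, 0.666, -0.0, 0.0]
contact_force: [-0.1, -0.3, -0.1]
opening: 0.375
finger_force: 0.0
```

Run:
```python
from h import *
go([(48,-62,200),(48,-62,106)],tool(0))
```

```text
t 8.0 station [ 45.  -75.5 198.8] z [-0.    -0.001 -1.   ] y [ 1.    -0.004 -0.   ] q [-0.68  0.13  1.85 -0.    1.15 -0.56] F [-0.  -0.3 -0.1] open 0.38
(48, -62, 200) rot [-0.   0.1 -0.2] shift [13.5  2.9 -1.3] rows>= 0.2
(48, -62, 106) rot [-0.   0.1 -0.2] shift [13.6  3.  92.7] rows>= 1.5
```

Scaled: 97 mm / 500 = 0.194, 92 mm / 500 = 0.184.

Call:
send_rows(rows="0 0 0 0.026 0.006 0.08 -0.25;0 0 0 0.026 0.006 0.15 -0.25;0 0 0 0.026 0.006 0.184 -0.25;0 0 0 0.026 0.006 0.194 -0.25;0 0 0 0.026 0.006 0.194 -0.25")

```text
time: 8.62
eef_pos: [0.5164, -0.2668, 0.1027]
tcp_rot: [0.745, 0.667, -0.0, 0.001]
contact_force: [-0.4, -0.3, 0.3]
opening: 0.376
finger_force: 0.0
```

Run:
```python
from h import *
st()
p=cam('wrist','w2.png'); p=cam('scene')
cv2.imwrite('pics/s2.png',cv2.resize(p['color'][130:310,222:462,::-1],None,fx=3,fy=3))
```

```text
t 8.62 station [ 49.2 -59.7 102.7] z [ 0.001 -0.002 -1.   ] y [ 1.    -0.001  0.001] q [-0.65  0.25  1.92 -0.    0.98 -0.54] F [-0.3 -0.3  0.3] open 0.38
```

View pics/s2.png

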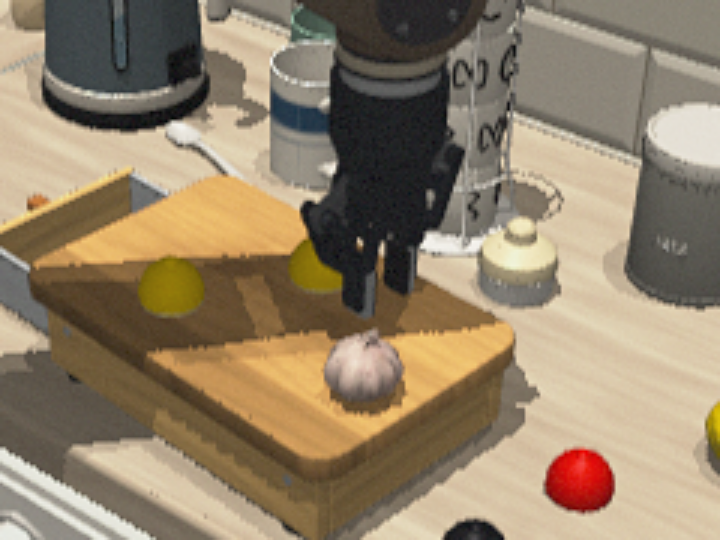

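Scaled: 4 mm / 500 = 0.008, 2 mm / 500 = 0.004.

Call:
send_rows(rows="0 0 0 0 0 0.004 -0.25;0 0 0 0 0 0.008 -0.25;0 0 0 0 0 0.008 -0.25")

```text
time: 9.1
eef_pos: [0.5161, -0.2666, 0.0983]
tcp_rot: [0.745, 0.667, -0.0, 0.001]
contact_force: [1.4, 0.4, 1.9]
opening: 0.372
finger_force: 0.7
```

Scaled: 94 mm / 500 = 0.188, 82 mm / 500 = 0.164.

Call:
send_rows(rows="0 0 0 0.01 -0.002 -0.006 -0.25;0 0 0 0.044 -0.002 -0.006 -0.25;0 0 0 0.068 -0.002 -0.006 -0.25;0 0 0 0.092 -0.006 -0.006 -0.25;0 0 0 0.116 -0.01 -0.006 -0.25;0 0 0 0.14 -0.014 -0.006 -0.25;0 0 0 0.164 -0.018 -0.006 -0.25;0 0 0 0.188 -0.022 -0.006 -0.25")

```text
time: 10.1
eef_pos: [0.5153, -0.171, 0.1007]
tcp_rot: [0.745, 0.667, -0.0, 0.0]
contact_force: [0.6, -0.5, 0.1]
opening: 0.377
finger_force: 0.3
```

Run:
```python
from h import *
st()
for n in ['scene','top']:
    p=cam(n)
    for r in ctrl.look_for(p,'lemon_half_a')[:6]: print(n,round(r['p'],2),W2S(toworld(p,r['position'])).round(1))
p=cam('wrist','w3.png')
cv2.imwrite('pics/w3c.png',p['color'][:,:,::-1])
```

```text
t 10.1 station [ 37.6  35.4 100.7] z [-0.    -0.001 -1.   ] y [ 1.    -0.001 -0.   ] q [-0.51  0.17  2.01 -0.    0.96 -0.39] F [ 0.6 -0.4  0.1] open 0.38
scene 0.82 [ -39.6 -222.5   17.7]
scene 0.71 [  63.4 -227.1   19.7]
scene 0.65 [ -47.6 -339.4   17.5]
scene 0.59 [-55.3  31.1  97. ]
scene 0.46 [20.2 53.9 91. ]
top 0.95 [-43.2  42.9 107.7]
top 0.87 [ -31.7 -213.1   21.5]
top 0.84 [ -40.5 -331.3   25.9]
```

View pics/w3.png

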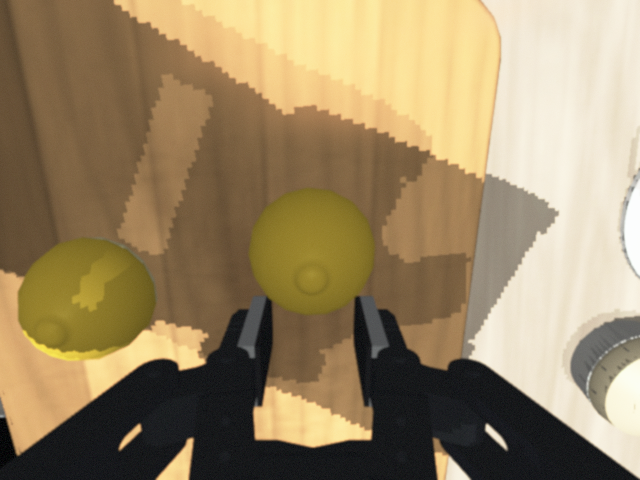

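Scaled: 80 mm / 500 = 0.16, 74 mm / 500 = 0.148.

Call:
send_rows(rows="0 0 0 0.02 -0.002 0 -0.25;0 0 0 0.042 -0.006 0 -0.25;0 0 0 0.064 -0.01 0 -0.25;0 0 0 0.086 -0.014 0 -0.25;0 0 0 0.108 -0.016 0 -0.25;0 0 0 0.13 -0.018 0 -0.25;0 0 0 0.148 -0.02 0 -0.25;0 0 0 0.16 -0.02 0 -0.25")

```text
time: 11.35
eef_pos: [0.5143, -0.0906, 0.1007]
tcp_rot: [0.745, 0.667, -0.0, 0.0]
contact_force: [-0.2, -1.0, 0.6]
opening: 0.375
finger_force: 0.4
```

Call:
send_rows(rows="0 0 0 0.014 0 0 -0.25;0 0 0 0.028 0 0 -0.25;0 0 0 0.042 0 0 -0.25;0 0 0 0.056 0 0 -0.25;0 0 0 0.07 0 0 -0.25;0 0 0 0.084 0 0 -0.25;0 0 0 0.096 0 0 -0.25;0 0 0 0.096 0 0 -0.25")

```text
time: 12.35
eef_pos: [0.5197, -0.043, 0.1006]
tcp_rot: [0.745, 0.667, -0.0, 0.0]
contact_force: [1.0, 0.1, -0.5]
opening: 0.377
finger_force: 0.0
```

Run:
```python
from h import *
go([(27,165,150)],tool(0))
for n in ['scene','top','wrist']:
    p=cam(n,n+'4.png')
    for r in ctrl.look_for(p,'lemon_half_a')[:6]: print(n,round(r['p'],2),W2S(toworld(p,r['position'])).round(1))
```

```text
t 12.35 station [ 27.9 163.1 100.6] z [-0.    -0.001 -1.   ] y [ 1. -0. -0.] q [-0.28  0.13  2.06 -0.    0.95 -0.17] F [ 1.   0.2 -0.5] open 0.38
(27, 165, 150) rot [-0.  0. -0.] shift [  1.9  -0.9 -49.4] rows>= 0.8
scene 0.9 [ -39.1 -221.4   17.3]
scene 0.75 [ -47.3 -339.1   19. ]
scene 0.7 [  63.7 -233.1   24.2]
scene 0.55 [-52.9  32.7  94.5]
top 0.8 [  68.7 -214.8   25.2]
top 0.74 [ -35.7 -215.5   23.9]
top 0.73 [ -41.4 -330.5   22.3]
top 0.71 [-47.2  40.4 107.5]
top 0.5 [ 43.2 159.9  31.2]
wrist 0.79 [ 35.7 179.5  45.7]
```

View pics/wrist4.png

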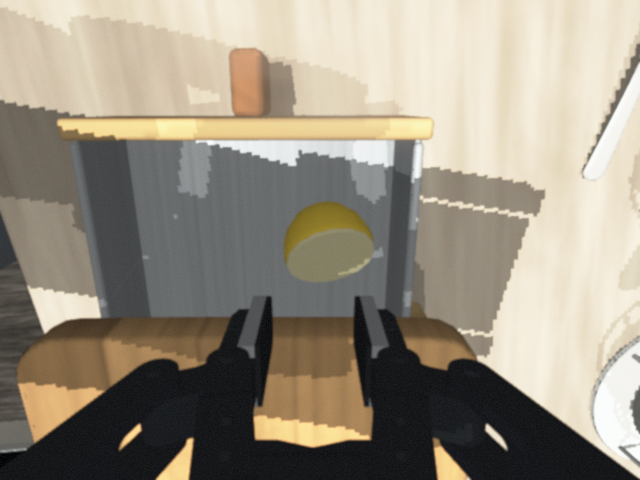

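Scaled: -176 mm / 500 = -0.352, -145 mm / 500 = -0.29.

Call:
send_rows(rows="0 0 0 0 0 -0.1 -0.25;0 0 0 -0.08 -0.04 -0.14 -0.25;0 0 0 -0.19 -0.084 -0.14 -0.25;0 0 0 -0.29 -0.128 -0.14 -0.25;0 0 0 -0.352 -0.148 -0.14 -0.25;0 0 0 -0.352 -0.148 -0.07 -0.25;0 0 0 -0.352 -0.148 -0.016 -0.25;0 0 0 -0.352 -0.148 0 -0.25")

```text
time: 13.65
eef_pos: [0.4253, -0.2096, 0.099]
tcp_rot: [0.746, 0.666, -0.001, -0.002]
contact_force: [0.1, -0.4, 0.2]
opening: 0.375
finger_force: 0.0
```

Run:
```python
from h import *
go([(-46,20,101),(-28,80,101)],tool(0))
```

```text
t 13.65 station [-47.6 -12.9  99. ] z [-0.003  0.001 -1.   ] y [ 1.    -0.002 -0.003] q [-0.67  0.03  2.17 -0.    0.95 -0.56] F [ 0.1 -0.3  0.2] open 0.37
(-46, 20, 101) rot [-0.2 -0.1 -0.1] shift [32.9  1.5 -2. ] rows>= 0.5
(-28, 80, 101) rot [-0.2 -0.1 -0.1] shift [92.9 19.4 -1.9] rows>= 1.5
```

Scaled: 90 mm / 500 = 0.18, 79 mm / 500 = 0.158.

Call:
send_rows(rows="0 0 0 0.024 0.002 -0.002 -0.25;0 0 0 0.048 0.002 -0.002 -0.25;0 0 0 0.07 0.004 -0.002 -0.25;0 0 0 0.092 0.008 -0.002 -0.25;0 0 0 0.114 0.014 -0.002 -0.25;0 0 0 0.136 0.018 -0.002 -0.25;0 0 0 0.158 0.024 -0.002 -0.25;0 0 0 0.18 0.028 -0.002 -0.25")

```text
time: 14.65
eef_pos: [0.4509, -0.1218, 0.1019]
tcp_rot: [0.745, 0.667, -0.0, 0.001]
contact_force: [-0.2, -1.3, 2.5]
opening: 0.374
finger_force: 1.2
```

Run:
```python
from h import *
st()
for n in ['top','wrist']:
    p=cam(n,n+'5.png')
    for r in ctrl.look_for(p,'lemon_half_a')[:6]: print(n,round(r['p'],2),W2S(toworld(p,r['position'])).round(1))
```

```text
t 14.65 station [-31.8  77.2 101.9] z [ 0.    -0.001 -1.   ] y [ 1.    -0.001  0.   ] q [-0.48  0.01  2.19 -0.    0.95 -0.37] F [-0.1 -1.3  2.5] open 0.37
top 0.72 [ -35.8 -215.3   22.3]
top 0.58 [ -40.8 -333.8   26.9]
top 0.57 [  68.1 -214.    22.8]
wrist 0.97 [-33.1 110.6 108.6]
wrist 0.59 [ 19.7 174.7  44. ]
```

Scaled: 65 mm / 500 = 0.13, 58 mm / 500 = 0.116.

Call:
send_rows(rows="0 0 0 0.016 0 0 -0.25;0 0 0 0.036 0 0 -0.25;0 0 0 0.056 0.002 0 -0.25;0 0 0 0.074 0.004 0 -0.25;0 0 0 0.088 0.004 0 -0.25;0 0 0 0.102 0.004 0 -0.25;0 0 0 0.116 0.004 0 -0.25;0 0 0 0.13 0.004 0 -0.25")

```text
time: 15.85
eef_pos: [0.4597, -0.0574, 0.1017]
tcp_rot: [0.745, 0.667, -0.0, 0.0]
contact_force: [-0.4, -0.1, 0.9]
opening: 0.379
finger_force: 0.0
```

Scaled: -90 mm / 500 = -0.18, -50 mm / 500 = -0.1.

Call:
send_rows(rows="0 0 0 0.014 0 0 -0.25;0 0 0 0.028 0 0 -0.25;0 0 0 0.04 0 0 -0.25;0 0 0 0.04 0 0 -0.25;0 0 0 0.04 0 -0.1 -0.25;0 0 0 0.04 0 -0.18 -0.25")

```text
time: 16.6
eef_pos: [0.4619, -0.0381, 0.1929]
tcp_rot: [0.745, 0.667, -0.0, 0.0]
contact_force: [0.1, 0.2, 0.1]
opening: 0.377
finger_force: 0.0
```

Run:
```python
from h import *
go([(1,320,190),(1,325,150)],tool(45))
for n in ['top','wrist']:
    p=cam(n,n+'6.png')
    for r in ctrl.look_for(p,'lemon_half_a')[:6]: print(n,round(r['p'],2),W2S(toworld(p,r['position'])).round(1))
```

```text
t 16.6 station [-30.1 161.6 192.9] z [-0.    -0.001 -1.   ] y [ 1.    -0.001 -0.   ] q [-0.3  -0.14  2.13 -0.    1.14 -0.19] F [0.1 0.2 0.1] open 0.38
(1, 320, 190) rot [ -0.  -44.9  -0.1] shift [158.4  30.9   2.7] rows>= 4.2
(1, 325, 150) rot [ -0.  -44.9  -0.1] shift [163.5  30.9  42.7] rows>= 4.2
top 0.68 [  67.1 -215.4   21. ]
top 0.55 [ -40.6 -330.3   27.2]
top 0.53 [ -34.5 -212.4   23. ]
top 0.48 [ 29.8 167.4  37. ]
top 0.16 [-34.3 180.4  12.2]
wrist 0.8 [ 29.3 173.1  43.8]
wrist 0.58 [-14.  202.8  46.2]
```

View pics/wrist6.png

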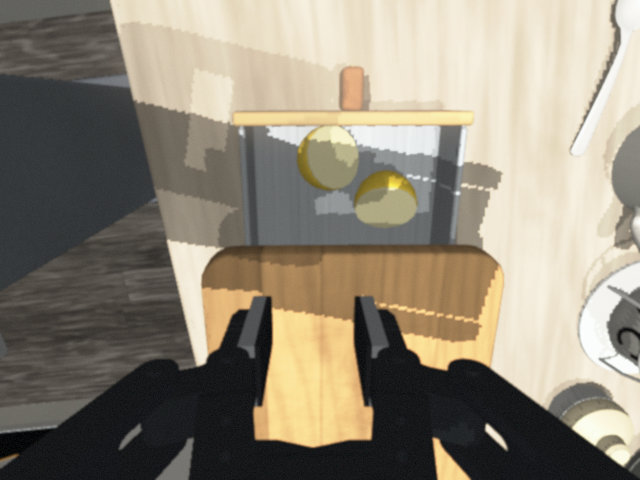

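Scaled: 186 mm / 500 = 0.372, 175 mm / 500 = 0.35, -45 degrees / 360 = -0.125.

Call:
send_rows(rows="0 -0.0278 0 0.09 0.016 0 0;0 -0.0556 0 0.19 0.032 0 0;0 -0.0833 0 0.28 0.048 0.04 0;0 -0.1111 0 0.35 0.062 0.09 0;0 -0.125 0 0.372 0.062 0.146 0;0 -0.125 0 0.372 0.062 0.146 0;0 -0.125 0 0.372 0.062 0.146 0")

```text
time: 17.68
eef_pos: [0.5132, 0.1427, 0.1184]
tcp_rot: [0.689, 0.616, -0.286, 0.255]
contact_force: [-0.5, 0.0, 0.6]
opening: 0.499
finger_force: 0.0
```

Run:
```python
from h import *
go([(1,262,34)],tool(45))
p=cam('wrist','w7.png')
hsv=cv2.cvtColor(p['color'],cv2.COLOR_RGB2HSV)
for q in [(-7,262,47),(7,262,47),(-7,262,15),(7,262,15)]: print(q,np.round(proj(p,S2W(q))))
for r in ctrl.look_for(p,'tray_pull')[:3]: print(r['p'],W2S(toworld(p,r['position'])).round(1))
cv2.imwrite('pics/w7c.png',p['color'][100:340,160:480,::-1])
```

```text
t 17.68 station [  1.  346.9 118.4] z [-0.002 -0.708 -0.706] y [ 1.    -0.001 -0.001] q [ 0.36  0.39  1.85 -0.7   1.39  0.77] F [-0.5 -0.   0.6] open 0.5
(1, 262, 34) rot [-0.1  0.  -0. ] shift [ -0.2   0.2 119.7] rows>= 1.9
(-7, 262, 47) [299. 255.]
(7, 262, 47) [322. 255.]
(-7, 262, 15) [300. 210.]
(7, 262, 15) [322. 210.]
0.65 [ -9.2 231.   30. ]
```

View pics/w7c.png

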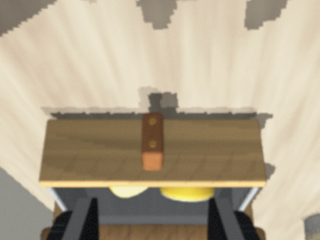

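Scaled: 119 mm / 500 = 0.238, 114 mm / 500 = 0.228.

Call:
send_rows(rows="0 0 0 0 0.002 0.08 0;0 0 0 0 0.002 0.15 0;0 0 0 0 0.002 0.2 0;0 0 0 0 0.002 0.228 0;0 0 0 0 0.002 0.238 0;0 0 0 0 0.002 0.238 -1;0 0 0 0 0.002 0.238 -1;0 0 0 0 0.002 0.238 -1", grip_force=50)

```text
time: 18.77
eef_pos: [0.5036, 0.0598, 0.0354]
tcp_rot: [0.689, 0.615, -0.288, 0.255]
contact_force: [-5.5, -0.1, 3.9]
opening: 0.147
finger_force: 50.8
```

Scaled: -70 mm / 500 = -0.14, -62 mm / 500 = -0.124.

Call:
send_rows(rows="0 0 0 0 0 0 -1;0 0 0 -0.012 0 0.012 -1;0 0 0 -0.032 0 0.032 -1;0 0 0 -0.056 0 0.056 -1;0 0 0 -0.08 0 0.08 -1;0 0 0 -0.104 0 0.104 -1;0 0 0 -0.124 0 0.124 -1;0 0 0 -0.14 0 0.14 -1")

```text
time: 19.77
eef_pos: [0.4928, -0.0387, 0.0354]
tcp_rot: [0.689, 0.615, -0.287, 0.255]
contact_force: [-5.0, 2.1, 4.5]
opening: 0.153
finger_force: 51.2
```

Run:
```python
from h import *
go([(1,144.5,35)],tool(45))
```

```text
t 19.77 station [  0.7 164.3  35.4] z [-0.004 -0.709 -0.705] y [ 1.    -0.004 -0.002] q [ 0.04  0.38  2.06 -0.92  1.08  0.77] F [-5.2  1.6  4.5] open 0.15
(1, 144.5, 35) rot [-0.2  0.2 -0.1] shift [-13.7   0.4  14.4] rows>= 0.3
```

Scaled: -17 mm / 500 = -0.034, -16 mm / 500 = -0.032.

Call:
send_rows(rows="0 0 0 -0.008 0 0.008 -1;0 0 0 -0.016 0 0.016 -1;0 0 0 -0.022 0 0.022 -1;0 0 0 -0.028 0 0.028 -1;0 0 0 -0.032 0 0.032 -1;0 0 0 -0.034 0 0.034 -1;0 0 0 -0.034 0 0.034 -1")

```text
time: 20.65
eef_pos: [0.4907, -0.0581, 0.0354]
tcp_rot: [0.69, 0.615, -0.284, 0.254]
contact_force: [-8.0, 24.7, 12.8]
opening: 0.147
finger_force: 54.2
```

Run:
```python
from h import *
st()
```

```text
t 20.65 station [  0.7 144.9  35.4] z [-0.002 -0.704 -0.71 ] y [ 1.    -0.004  0.001] q [ 0.    0.37  2.08 -0.93  1.05  0.76] F [-10.7  23.7  12.8] open 0.15
```

Scaled: -155 mm / 500 = -0.31, -125 mm / 500 = -0.25.

Call:
send_rows(rows="0 0 0 0 0 0 0.2;0 0 0 0 0 0 0.2;0 0 0 0 0 0 0.2;0 0 0 0 0 0 0.2;0 0 0 0 0 -0.05 0.2;0 0 0 0 0 -0.14 0.2;0 0 0 0 0 -0.25 0.2;0 0 0 0 0 -0.31 0.2")

```text
time: 21.65
eef_pos: [0.5051, 0.0479, 0.1474]
tcp_rot: [0.689, 0.616, -0.284, 0.257]
contact_force: [0.6, -1.1, 0.5]
opening: 0.604
finger_force: 0.0
```

Run:
```python
from h import *
st()
p=cam('wrist','w8.png')
for q in [(-6,145,47),(8,145,47),(-6,145,15),(8,145,15),(-6,159,47)]: print(q,np.round(proj(p,S2W(q))))
a=p['color'][120:320,160:480,::-1]
p=cam('scene'); 
for r in ctrl.look_for(p,'garlic_bulb')[:1]: print(W2S(toworld(p,r['position'])).round(1))
b=p['color'][150:350,200:520,::-1]
cv2.imwrite('pics/f.png',cv2.resize(np.vstack([a,b]),None,fx=1.5,fy=1.5))
```

```text
t 21.65 station [  3.4 251.8 147.4] z [ 0.003 -0.708 -0.706] y [1.    0.    0.004] q [ 0.2   0.25  1.97 -0.77  1.32  0.67] F [ 0.8 -1.   0.5] open 0.6
(-6, 145, 47) [298. 230.]
(8, 145, 47) [318. 230.]
(-6, 145, 15) [299. 192.]
(8, 145, 15) [318. 192.]
(-6, 159, 47) [297. 220.]
[ -37.5 -128.9  115.1]
```

View pics/f.png

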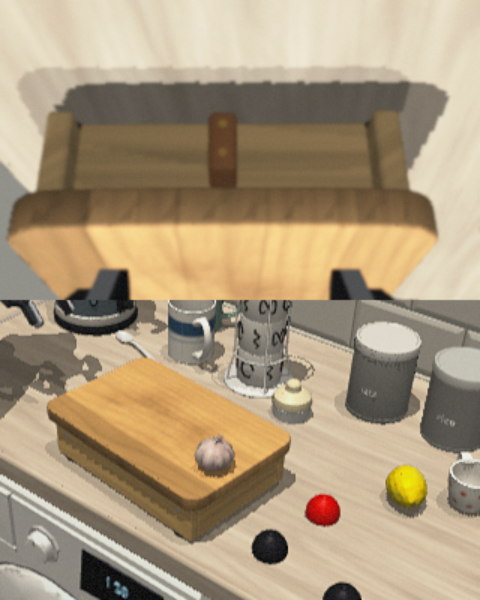

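The picture shows the tray shut: the foot of the pull is at row 195, with the same offset from the prediction as at the start. The garlic still stands where it was and the board is clear.

```bash
python3 -c "
from h import *
print(ctrl.sign_off())"
```

```text
the job is handed in; nothing more can be done
None
```

I've handed the job in: both lemon halves were swept into the tray, the tray is pushed home against its stop, and the garlic still stands on the board, though the sign-off gave no verdict.

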